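Pack a sample vial and snap the carrier shut

ROBOT

A 6-joint arm with a two-finger parallel gripper is mounted at the origin on a cart in front of the work surface, level with it; the furniture and walls round the work are solid. World frame = base frame: x ahead of the robot, y to its left, z up, the work surface at z = 0. Lengths are in m, angles in rad, forces in N, time in s.
With the tool pointing down it reaches from about 0.35 to 0.875 m from the base axis. Payload 15.5 kg.
Tool frame: the origin (TCP) lies between the finger pads; the fingertips stand 25 mm ahead of it and the grasp point (between the pads) lies 6 mm ahead of it (manip.finger_overhang is the distance from the TCP to the fingertips, in m); z points along the fingers, y is the direction in which the jaws open and shut (so a half turn about z gives the same grasp; the last joint's range is limited). The gripper opens to 85 mm and grips with 20 to 120 N. Pads are 22 mm wide; open, the fingers measure 114 mm over their backs; the gripper's body (76 mm by 85 mm) begins 54 mm behind the grasp point. The pads swing forward as they close: fully open they stand 13 mm farther back than shut.
Start: joints at [-1.337, 0.494, 1.345, -0, 1.302, -0.096], TCP at [0.202, -0.592, 0.226] pointing down, gripper open.
Joint ranges: [-2.91, 2.91], [-0.82, 2.16], [0.22, 2.67], [-1.22, 4.37], [0.12, 2.79], [-3.08, 3.08]. Speed limits (rad/s): [1.89, 1.89, 2.57, 3.01, 3.01, 3.01].

INTERFACE

Orientations are given as a unit quaternion [x, y, z, w].
In Python, from plant import manip, vision, job, finder gives the robot as it stands.
- The arm moves only by the shell command python3 -m creep 'ROWS' [OPENING] [FORCE]. ROWS is a JSON object of lists of equal length, an entry for each row: "linear": the shift along the tool's x, y, z in m, a list of three; "yaw": the turn about the tool's z in rad. A call has exactly 5 rows; each row shifts and turns the pose as measured when the row begins, along the tool's axes as they then stand; what a row does not reach is not made up. A row lasts 1/10 s, in which the tool goes at most 50 mm and 8.59 degrees, less where a joint would pass 70% of its speed; a pose out of reach is approached as far as the arm can. A call is refused whole if a number of a shift passes 0.05 or a number of a turn 0.15, either way. A call with a gripper value outside its range is refused whole. OPENING is the finger opening in m, from 0 to 0.0854, set as the call begins (- or left out, the last holds). The fingers move at their own pace and stop on an object; FORCE is the grip in N (left out, the last holds). Time passes only in rows, so rows that do not move let the fingers close, or fill a call up. It gives the time, the measured TCP pose, the force and the opening at its end, in the units of the state.
- manip.observe(): the state, without advancing time (a new reading comes with each control period).
- vision.get_image(name): name is "side" or "top"; returns (picture, depth): 480x640x3 uint8, red, green, blue; 480x640 float32, m along the optical axis (not along the pixel's ray), 0 where there is no reading.
- vision.get_calibration(name): a dict with "mtx" (3x3 intrinsics, pixels), "R" (3x3) and "t" (3): a world point X has camera coordinates R X + t. Camera axes: x right, y down, z forward; pixel columns grow to the right and rows downward; lengths in m; the calibration is good to about 2 mm. A picture is of the moment at which its call begins. get_calibration takes no time and is no camera call.
- job.close_job(): hands the job in, once; it reports no verdict.
Trained networks look in the newest picture that a camera, given by its name, has taken for a name from the list of things; names that differ only in an ending like _2 or _b are one class to them, and where a whole thing is asked for, a point or a joint stands for the part that bears it (a point fixed in the world has none). Each returns a list of dicts, best first, with "confidence" (0 to 1); they miss things now and then, are a little off and sometimes report something else, mostly with a low value. They report only what shows in the picture. A call takes as long as a camera call. They do not tell look-alikes from the thing itself.
- finder.spot_in(query, camera): "at" ([x, y, z] in m, in world coordinates, good to about 4 mm: the middle of the surface that is visible of it).
- finder.cut_out(query, camera): "mask" (480x640 bool, what is visible of it).
The state is a dict: "time": time; "joints": joint angles; "qvel": joint speeds; "effort": joint torques, N m; "tool_pos": TCP position; "tool_rot": TCP orientation; "contact_force": force on the tool from outside, world axes, zero at the start; "wrist_torque": the same for the moment, N m; "gripper_width": opening from 0.0 (shut) to 1.0 (fully open).
Only numpy, scipy, OpenCV 4.12 (cv2) and the standard library are available. Lean on these libraries where they do the work, as an engineer would, in place of code of your own. Each camera call takes 0.05 s, during which the arm holds its last target. There are 200 camera calls.

TASK

Stand the short brown sample vial with the screw cap upright in the round well of the open grey carrier box, then swing the lid over and press its free edge down, above the spring catch, until it clicks shut and stays down. Press only as hard as the catch needs: more than about 25 N anywhere on the carrier damages it; do not disturb the dropper bottle or the petri dish.

Things in the scene. Friction and masses are not known exactly. Their poses are not given: they have to be found in the camera images.
- vial_mid (a point): centre (half-way up) of the short brown sample vial with black screw cap: 57 tall, body 23 diameter up to 46 above its foot, then the cap, 18 diameter. It stands upright and loose on the bench (about 30 g), to the right or to the left of the carrier. z of the point points up along the vial
- carrier_pad: fixed rubber pad 150 x 128 x 4 under the carrier, origin: centre of its underside; x points from catch (front) to hinge (back), z up. The carrier, a grey clamshell box 130 long (x), 110 wide (y), is centred on it on soft feet: pressed, it sinks up to 10 mm, so its height under load is not as measured. Base walls end 44 above the bench, the shut lid's top 84. The bench is z = 0
- well (a point): centre of the mouth of the round blind well in the carrier's white insert: 27 diameter, 2 chamfer, 22 deep; axes as the carrier. 25 in front of the carrier's middle, 40 above the bench. The insert is flat, 4 below the walls' edge. With the vial seated, vial_mid is 6.5 above this point; an unseated vial stops the lid
- lid_hinge (a point): middle of the lid's hinge line, at the upper edge of the back wall (65 behind the carrier's middle, 44 above the bench); axes as the carrier, the hinge runs along y
- lid (a joint): lid angle, rad: 0 = shut, grows as it opens (1.57 upright, stop 1.85). A shell 130 long from the hinge, 110 wide, 40 deep: its outer face lies 40 from the hinge plane. The hinge has friction, the lid stays where left. From about 0.07 down, the keeper bar on its free edge rides on the catch, which springs over it at about 0.035 and then pulls it shut
- lid_press (a point): middle of the small raised white thumb pad (20 x 44, 2 high) outside on the lid near its free edge, 114 from the hinge line: press here, behind the catch. Its z axis is the outward normal of the lid's face, x points to the hinge. The catch gives at some 7 to 17 N, differing from start to start; the force drops when it clicks
- dropper_mid (a point): centre of a standing dropper bottle with rubber bulb, 33 diameter, 102 tall: not to be moved
- petri: closed petri dish, 59 diameter, 15 high, origin at the centre of its underside: not to be moved
- catch_foot (a point): foot of the steel hook catch, in the middle of the carrier's front face, 22 above the bench; the hook reaches 62 above the bench and 21 out from the face
Things that resemble listed ones, but are neither listed nor needed, are in the scene too. Leave any red look-alike of the part that bears vial_mid alone.

How it is judged:
By the outcome, as a careful person would: the job done as asked, in the order asked, and still so for the second after the job is handed in, with the robot touching nothing.
It also fails if it takes over 67 s, if anything falls off the work surface, if the arm or the gripper's body presses on something with over 40 N, if the wrist force passes 120 N, or if a joint passes its speed limit or range.

## Working session

There is one attempt and no reset: what is moved stays moved. The work goes in short steps, Python scripts to look and compute and a shell command to move; the robot and the scene stay as the last step left them, time stands still between calls to the robot, and variables do not carry over. Pictures are saved under pics/ and viewed, about 8 in all and at most 12, crops included, and the job is handed in when it is done.

```bash
mkdir -p pics; cat > h.py <<'E'
import numpy as np, cv2
from plant import manip, vision, job, finder
def pts(cam):
    img,d=vision.get_image(cam); c=vision.get_calibration(cam)
    v,u=np.indices(d.shape); K=np.array(c["mtx"])
    P=np.stack([(u-K[0,2])/K[0,0]*d,(v-K[1,2])/K[1,1]*d,d],-1)
    return img,d,(P-np.array(c["t"]))@np.array(c["R"])
def proj(cam,X):
    c=vision.get_calibration(cam); p=np.array(c["mtx"])@(np.array(c["R"])@np.array(X)+np.array(c["t"])); return p[:2]/p[2]
E
python3 - <<'E'
from h import *
ims=[]
for cam in ("top","side"):
    img,d,W=pts(cam); cv2.imwrite(f"pics/{cam}0.png",img[...,::-1])
    for q in ("vial_mid","carrier_pad","well","lid_hinge","lid_press","dropper_mid","petri","catch_foot"):
        for r in finder.spot_in(q,cam)[:4]:
            print(cam,q,round(r["confidence"],2),np.round(r["at"],3),np.round(proj(cam,r["at"])))
s=manip.observe();print(s["time"],s["tool_rot"],s["contact_force"])
E
```

```text
top vial_mid 0.72 [ 0.487 -0.15   0.036] [439. 274.]
top vial_mid 0.56 [ 0.493 -0.065  0.056] [399. 270.]
top carrier_pad 0.74 [0.526 0.104 0.041] [317. 254.]
top well 0.88 [0.534 0.103 0.036] [318. 251.]
top well 0.36 [0.589 0.107 0.167] [315. 213.]
top lid_hinge 0.78 [0.534 0.101 0.041] [319. 250.]
top dropper_mid 0.55 [0.469 0.27  0.064] [234. 280.]
top petri 0.78 [0.595 0.36  0.015] [198. 222.]
top catch_foot 0.93 [0.537 0.101 0.044] [318. 249.]
side vial_mid 0.84 [ 0.49  -0.077  0.031] [305. 331.]
side vial_mid 0.69 [ 0.488 -0.158  0.034] [305. 365.]
side carrier_pad 0.64 [0.543 0.065 0.044] [330. 273.]
side carrier_pad 0.62 [ 0.487 -0.156  0.031] [305. 366.]
side well 0.81 [0.553 0.07  0.046] [335. 271.]
side lid_hinge 0.66 [0.553 0.072 0.043] [335. 272.]
side lid_press 0.93 [0.586 0.07  0.112] [354. 240.]
side dropper_mid 0.98 [0.465 0.266 0.047] [286. 222.]
side petri 0.63 [0.576 0.348 0.012] [334. 217.]
side catch_foot 0.88 [0.554 0.071 0.044] [335. 272.]
0.9 [ 9.86516921e-01  1.63659291e-01 -1.55699421e-05 -3.92850810e-05] [ 0.8499393  -0.62051904  0.83379516]
```

View pics/top0.png

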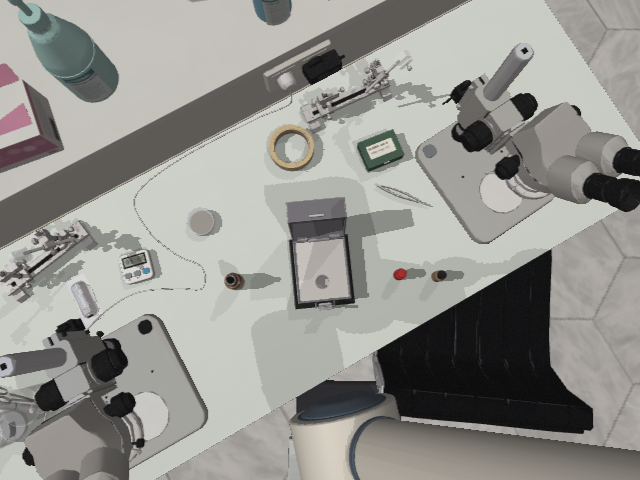

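View pics/side0.png

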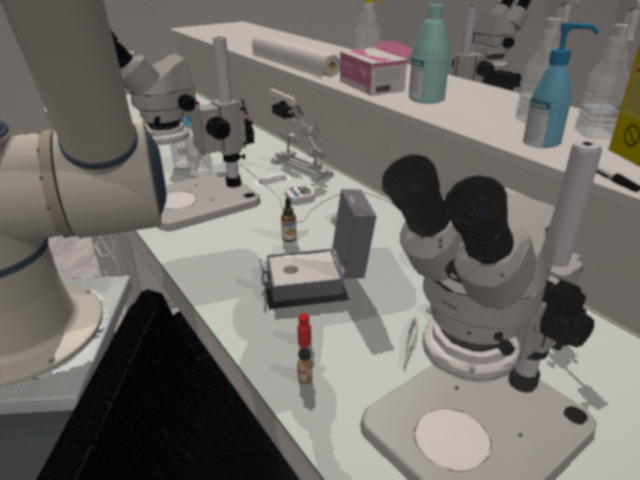

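The brown, black-capped vial is at top (439,274) / side (305,366). The red look-alike is at top (400,273) / side (305,331). The dropper bottle is at top (234,281) and the carrier is around top (320,260). The vial I want is the brown one. I'll measure it and check it in a crop.

```bash
python3 - <<'E'
from h import *
img,d,W=pts("top")
cr=img[180:320,180:480]; cv2.imwrite("pics/crop1.png",cv2.resize(cr,None,fx=2.6,fy=2.6,interpolation=cv2.INTER_CUBIC)[...,::-1])
z=W[...,2]; v,u=np.indices(z.shape)
for cam in("top","side"):
    img2,d2,W2=pts(cam)
    for r in finder.cut_out("vial_mid",cam)[:3]:
        m=np.array(r["mask"]); m=cv2.erode(m.astype(np.uint8),np.ones((2,2)))>0
        P=W2[m&(d2>0)]; print(cam,"vial",round(r["confidence"],2),m.sum(),img2[m].mean(0).round(),np.median(P,0).round(4),P.min(0).round(3),P.max(0).round(3))
        Q=P[P[:,2]>.051]; print("  cap",len(Q),Q.mean(0).round(4) if len(Q) else "")
# carrier insert plane
m=(u>280)&(u<360)&(v>230)&(v<310)&(z>.034)&(z<.05)&(d>0)
P=W[m]; r=cv2.minAreaRect(P[:,:2].astype(np.float32)*1000); print("base rect",r, np.median(P[:,2]))
mw=(u>300)&(u<345)&(v>262)&(v<300)&(z<.033)&(d>0)
print("well deep px",mw.sum(),W[mw].mean(0).round(4))
# lid points
ml=(u>280)&(u<355)&(v>190)&(v<245)&(z>.07)&(d>0)
P=W[ml]; print("lid",len(P),P.min(0).round(3),P.max(0).round(3))
r=cv2.minAreaRect(P[P[:,2]>.15][:,:2].astype(np.float32)*1000);print(r)
img2,d2,W2=pts("side")
for r in finder.cut_out("lid",'side')[:2]:
    m=np.array(r["mask"])&(d2>0);P=W2[m];print("side lid",r["confidence"],m.sum(),P.min(0).round(3),P.max(0).round(3)); 
    Q=P[(P[:,2]>.06)&(P[:,2]<.16)]
    for lo in np.arange(.05,.19,.02):
        s=P[(P[:,2]>lo)&(P[:,2]<lo+.02)]
        if len(s): print(lo.round(2),len(s),np.percentile(s[:,0],[2,25,50,75,98]).round(3),np.percentile(s[:,1],[2,50,98]).round(3))
E
```

```text
top vial 0.62 110 [65. 55. 48.] [ 0.4822 -0.1461  0.0516] [ 0.473 -0.158  0.013] [ 0.492 -0.139  0.06 ]
  cap 55 [ 0.4842 -0.1506  0.057 ]
top vial 0.41 93 [143.  43.  42.] [ 0.4847 -0.0662  0.0554] [ 0.476 -0.077  0.019] [ 0.493 -0.058  0.062]
  cap 53 [ 0.4863 -0.0687  0.0576]
side vial 0.66 466 [92. 79. 67.] [ 0.4872 -0.1599  0.0323] [ 0.476 -0.166 -0.002] [ 0.498 -0.145  0.058]
  cap 92 [ 0.4873 -0.1557  0.0553]
side vial 0.66 374 [122.  46.  43.] [ 0.4906 -0.0788  0.0296] [ 0.481 -0.084 -0.001] [ 0.501 -0.016  0.058]
  cap 63 [ 0.4905 -0.075   0.0551]
side vial 0.39 6385 [110. 105. 105.] [0.5525 0.0699 0.0418] [ 0.415  0.03  -0.003] [0.642 0.212 0.177]
  cap 2534 [0.5875 0.0895 0.1196]
base rect ((498.83935546875, 95.920166015625), (161.04898071289062, 109.9363784790039), 6.362934589385986) 0.0412148000634637
well deep px 132 [0.4695 0.092  0.0184]
lid 1313 [0.556 0.049 0.071] [0.62  0.162 0.179]
((593.8532104492188, 106.21954345703125), (42.52281951904297, 110.08350372314453), 6.008943557739258)
side lid 0.75 3053 [ 0.553  0.045 -0.003] [0.683 0.517 0.177]
0.05 352 [0.559 0.573 0.582 0.592 0.607] [0.047 0.052 0.159]
0.07 361 [0.561 0.574 0.584 0.594 0.61 ] [0.047 0.053 0.159]
0.09 371 [0.564 0.578 0.587 0.596 0.612] [0.047 0.053 0.16 ]
0.11 353 [0.567 0.58  0.588 0.6   0.615] [0.048 0.053 0.159]
0.13 316 [0.568 0.58  0.591 0.605 0.617] [0.048 0.052 0.159]
0.15 585 [0.572 0.594 0.603 0.611 0.62 ] [0.049 0.072 0.157]
0.17 253 [0.574 0.581 0.585 0.591 0.6  ] [0.05  0.098 0.156]
```

View pics/crop1.png

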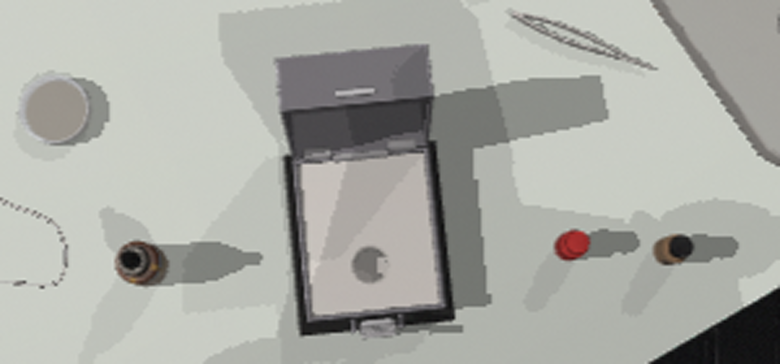

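The crop confirms it. The brown vial with the black cap is at crop (678,248), the red one at (573,244), and the well at (370,264). The carrier's yaw is about +6°.

```bash
cat >> h.py <<'E'
from scipy.spatial.transform import Rotation as Ro
def to(target,yaw=None):
    s=manip.observe(); R=Ro.from_quat(s["tool_rot"]); p=np.array(s["tool_pos"]); M=R.as_matrix()
    y=np.arctan2(M[1,0],M[0,0])
    print("t",round(s["time"],2),"tcp",p.round(4),"yaw",y.round(4),"F",np.round(s["contact_force"],1),"w",round(s["gripper_width"],3),"j",np.round(s["joints"],2))
    print(" shift",(R.inv().apply(np.array(target)-p)*1000).round(1),"mm; turn", None if yaw is None else round(y-yaw,3))
def ray(cam,u,v,z):
    c=vision.get_calibration(cam);K=np.array(c["mtx"]);R=np.array(c["R"]);t=np.array(c["t"])
    o=-R.T@t; dd=R.T@np.linalg.inv(K)@np.array([u,v,1.]); return o+dd*(z-o[2])/dd[2]
E
python3 - <<'E'
from h import *
print("well",ray("top",322.3,281.5,.04).round(4),"vial cap",ray("top",180+681/2.6,180+247/2.6,.057).round(4))
for c in("top","side"):
    k=vision.get_calibration(c);print(c,(-np.array(k["R"]).T@np.array(k["t"])).round(3))
img,d,W=pts("top")
e=np.array([np.cos(.107),np.sin(.107)]);n=np.array([-e[1],e[0]])
A=W[(d>0)&(W[...,2]>.035)&(W[...,2]<.043)];x=A[:,:2]@e;y=A[:,:2]@n
k=(abs(y-n@np.array([.499,.096]))<.045)&(x>.35)&(x<.6);print("insert x range",np.percentile(x[k],[0,1,99,100]).round(4),"well x",e@ray("top",322.3,281.5,.04)[:2], "y rng walls")
A=W[(d>0)&(W[...,2]>.15)];x=A[:,:2]@e;y=A[:,:2]@n;k=(x>.52)&(x<.66)&(y>-.03)&(y<.13)
B=np.c_[x,y,A[:,2]][k];print("lid top x,y,z",B.min(0).round(4),B.max(0).round(4)); 
for q in np.arange(.56,.64,.008):
    s=B[abs(B[:,0]-q)<.004]; 
    if len(s): print(q.round(3),np.median(s[:,2]).round(4))
to([.35,-.3,.226],.107)
E
python3 -m creep '{"linear":[[0.03,-0.03,0],[0.045,-0.02,0],[0.045,-0.02,0],[0.045,-0.02,0],[0.045,-0.02,0]],"yaw":[0.11,0.11,0,0,0]}' 0.05 30
python3 -c "
from h import *
to([.35,-.3,.226],.107)
to([.486,-.151,.14],.107)"
```

```text
well [0.469  0.0924 0.04  ] vial cap [ 0.4836 -0.1519  0.057 ]
top [0.41  0.094 1.101]
side [ 0.474 -0.724  0.581]
insert x range [0.4277 0.4408 0.597  0.5999] well x 0.4761464595404036 y rng walls
lid top x,y,z [ 0.581  -0.0129  0.151 ] [0.6228 0.0972 0.1789]
0.584 0.1728
0.592 0.1724
0.6 0.1711
0.608 0.17
0.616 0.1691
0.624 0.1679
t 1.3 tcp [ 0.2018 -0.5915  0.2265] yaw 0.3288 F [ 0.8 -0.  -0. ] w 1.004 j [-1.34  0.49  1.35  0.    1.3  -0.1 ]
 shift [ 234.4 -228.1    0.5] mm; turn 0.222
time: 1.8
tool_pos: [0.3886, -0.4506, 0.2263]
tool_rot: [0.999, 0.045, -0.0, 0.001]
contact_force: [0.2, -0.8, 0.6]
gripper_width: 0.586
t 1.8 tcp [ 0.3886 -0.4506  0.2263] yaw 0.0909 F [ 0.2 -0.8  0.6] w 0.586 j [-0.96  0.45  1.42 -0.    1.27  0.52]
 shift [ -24.7 -153.5    0. ] mm; turn -0.016
t 1.8 tcp [ 0.3886 -0.4506  0.2263] yaw 0.0909 F [ 0.2 -0.8  0.6] w 0.586 j [-0.96  0.45  1.42 -0.    1.27  0.52]
 shift [ 124.3 -289.7   85.6] mm; turn -0.016
```

```bash
python3 -m creep '{"linear":[[0,-0.05,0],[0,-0.05,0],[0.01,-0.048,0.01],[0.02,-0.045,0.015],[0.025,-0.04,0.015]],"yaw":[-0.016,0,0,0,0]}'
python3 -c "
from h import *
to([.486,-.151,.11],.107)"
```

```text
time: 2.3
tool_pos: [0.4222, -0.213, 0.1872]
tool_rot: [0.999, 0.054, 0.002, 0.004]
contact_force: [0.2, 0.3, -0.6]
gripper_width: 0.587
t 2.3 tcp [ 0.4222 -0.213   0.1872] yaw 0.1086 F [ 0.2  0.3 -0.6] w 0.587 j [-0.59  0.33  1.77 -0.    1.04  0.87]
 shift [ 69.7 -55.3  77.1] mm; turn 0.002
```

```bash
python3 -m creep '{"linear":[[0.035,-0.028,0.02],[0.030,-0.022,0.03],[0.008,-0.006,0.025],[0,0,0],[0,0,0]],"yaw":[0,0,0,0,0]}'
python3 - <<'E'
from h import *
to([.486,-.151,.11],.107); to([.486,-.151,.05],.107)
img,d,W=pts("side");img2,d2,W2=pts("top")
a=cv2.resize(img[250:420,215:385],(500,500));b=cv2.resize(img2[220:330,370:480],(300,300))
o=np.zeros((500,800,3),np.uint8);o[:,:500]=a;o[:300,500:]=b;cv2.imwrite("pics/pre.png",o[...,::-1])
E
```

```text
time: 2.8
tool_pos: [0.4926, -0.1418, 0.11]
tool_rot: [0.998, 0.057, 0.003, 0.004]
contact_force: [-1.0, -0.1, -0.5]
gripper_width: 0.583
t 2.8 tcp [ 0.4926 -0.1418  0.11  ] yaw 0.1145 F [-1.  -0.1 -0.5] w 0.583 j [-0.39  0.49  1.76 -0.01  0.88  1.07]
 shift [-7.6  8.4  0. ] mm; turn 0.008
t 2.8 tcp [ 0.4926 -0.1418  0.11  ] yaw 0.1145 F [-1.  -0.1 -0.5] w 0.583 j [-0.39  0.49  1.76 -0.01  0.88  1.07]
 shift [-8.   7.9 60. ] mm; turn 0.008
```

View pics/pre.png

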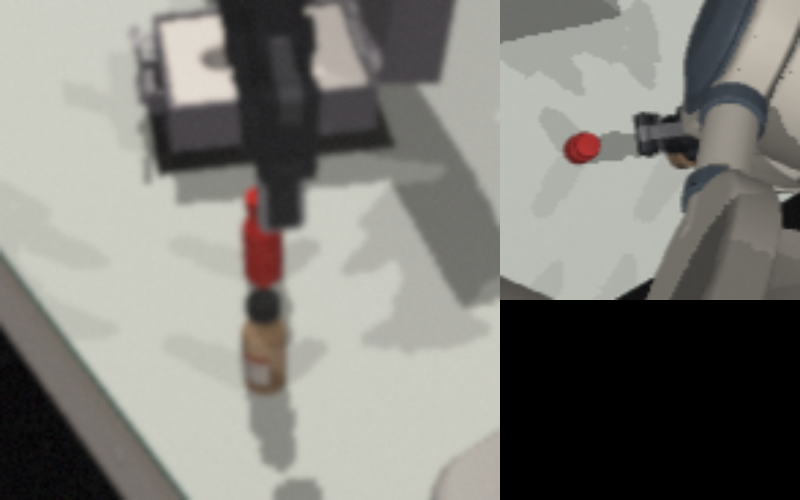

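The side view shows the fingers, tip near crop (285,220), just above and a little to the +x/+y side of the vial (263,305). That matches the measured 8 mm overshoot, so I'll correct it and descend.

```bash
python3 -m creep '{"linear":[[-0.006,0.007,0],[-0.001,0.001,0],[0,0,0.02],[0,0,0.02],[0,0,0]],"yaw":[0.008,0,0,0,0]}'
python3 - <<'E'
from h import *
to([.486,-.151,.05],.107)
E
```

```text
time: 3.4
tool_pos: [0.4866, -0.157, 0.0744]
tool_rot: [0.999, 0.049, 0.007, 0.006]
contact_force: [-0.6, 0.9, 0.1]
gripper_width: 0.585
t 3.4 tcp [ 0.4866 -0.157   0.0744] yaw 0.0988 F [-0.6  0.9  0.1] w 0.585 j [-0.43  0.54  1.8  -0.01  0.78  1.05]
 shift [-0.4 -6.3 24.3] mm; turn -0.008
```

```bash
python3 -m creep '{"linear":[[0,-0.005,0.01],[0,0,0.008],[0,0,0.003],[0,0,0],[0,0,0]],"yaw":[-0.008,0,0,0,0]}'
python3 - <<'E'
from h import *
to([.486,-.151,.05],.107)
E
```

```text
time: 3.9
tool_pos: [0.487, -0.1531, 0.0543]
tool_rot: [0.999, 0.053, 0.008, 0.007]
contact_force: [1.1, -0.2, -0.7]
gripper_width: 0.584
t 3.9 tcp [ 0.487  -0.1531  0.0543] yaw 0.1063 F [ 1.1 -0.2 -0.7] w 0.584 j [-0.42  0.58  1.82 -0.01  0.72  1.05]
 shift [-0.9 -2.2  4.2] mm; turn -0.001
```

```bash
python3 -m creep '{"linear":[[-0.001,-0.002,0.004],[0,0,0],[0,0,0],[0,0,0],[0,0,0]],"yaw":[0,0,0,0,0]}' - 30
python3 -m creep '{"linear":[[0,0,0],[0,0,0],[0,0,0],[0,0,0],[0,0,0]],"yaw":[0,0,0,0,0]}' 0.01 30
python3 - <<'E'
from h import *
to([.486,-.151,.05],.107)
E
```

```text
time: 4.4
tool_pos: [0.4862, -0.1512, 0.0506]
tool_rot: [0.999, 0.053, 0.009, 0.007]
contact_force: [0.4, 1.6, 0.7]
gripper_width: 0.588
time: 4.9
tool_pos: [0.4864, -0.1513, 0.0509]
tool_rot: [0.999, 0.053, 0.009, 0.007]
contact_force: [-0.1, 0.4, 0.6]
gripper_width: 0.169
t 4.9 tcp [ 0.4864 -0.1513  0.0509] yaw 0.1064 F [-0.1  0.4  0.6] w 0.169 j [-0.42  0.58  1.82 -0.01  0.71  1.05]
 shift [-0.4 -0.3  0.9] mm; turn -0.001
```

```bash
python3 -m creep '{"linear":[[0,0,0],[0,0,0],[0,0,0],[0,0,0],[0,0,0]],"yaw":[0,0,0,0,0]}'
python3 - <<'E'
from h import *
to([.486,-.151,.05],.107)
img,d,W=pts("side");img2,d2,W2=pts("top")
a=cv2.resize(img[280:410,235:365],(500,500),interpolation=cv2.INTER_CUBIC);b=cv2.resize(img2[220:330,370:480],(300,300))
o=np.zeros((500,800,3),np.uint8);o[:,:500]=a;o[:300,500:]=b;cv2.imwrite("pics/grip.png",o[...,::-1])
E
```

```text
time: 5.4
tool_pos: [0.4864, -0.1513, 0.0509]
tool_rot: [0.999, 0.053, 0.009, 0.007]
contact_force: [-0.4, 0.9, 0.9]
gripper_width: 0.17
t 5.4 tcp [ 0.4864 -0.1513  0.0509] yaw 0.1065 F [-0.4  0.9  0.9] w 0.17 j [-0.42  0.58  1.82 -0.01  0.71  1.05]
 shift [-0.4 -0.3  0.9] mm; turn -0.001
```

View pics/grip.png

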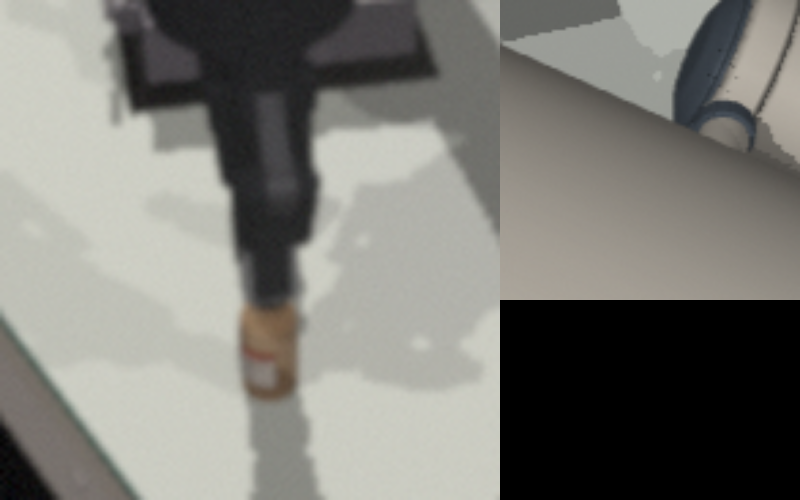

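The fingers are centred on the vial at crop (270,300) and the opening has stopped at 14.5 mm, less than the 23 mm I expected. I'll lift and verify the hold.

```bash
python3 -m creep '{"linear":[[0,0,-0.01],[0,0,-0.02],[0,0,-0.02],[0,0,-0.02],[0,0,0]],"yaw":[0,0,0,0,0]}'
python3 - <<'E'
from h import *
to([.486,-.151,.05],.107)
img,d,W=pts("side")
a=cv2.resize(img[230:410,215:395],(600,600),interpolation=cv2.INTER_CUBIC)
cv2.imwrite("pics/lift.png",a[...,::-1])
for r in finder.cut_out("vial_mid","side")[:3]:
    m=np.array(r["mask"])&(d>0);P=W[m];print(r["confidence"],m.sum(),img[m].mean(0).round(),np.median(P,0).round(4),np.percentile(P,3,axis=0).round(4),np.percentile(P,97,axis=0).round(4))
E
```

```text
time: 6.0
tool_pos: [0.4845, -0.1501, 0.1251]
tool_rot: [0.999, 0.053, 0.009, 0.007]
contact_force: [0.7, 0.1, -0.9]
gripper_width: 0.171
t 6.0 tcp [ 0.4845 -0.1501  0.1251] yaw 0.1065 F [ 0.7  0.1 -0.9] w 0.171 j [-0.42  0.46  1.77 -0.01  0.9   1.05]
 shift [ 0.1 -0.1 75.2] mm; turn -0.001
0.83 399 [115.  72.  61.] [ 0.4851 -0.1596  0.1006] [ 0.4749 -0.1632  0.0775] [ 0.4961 -0.1531  0.1219]
```

View pics/lift.png

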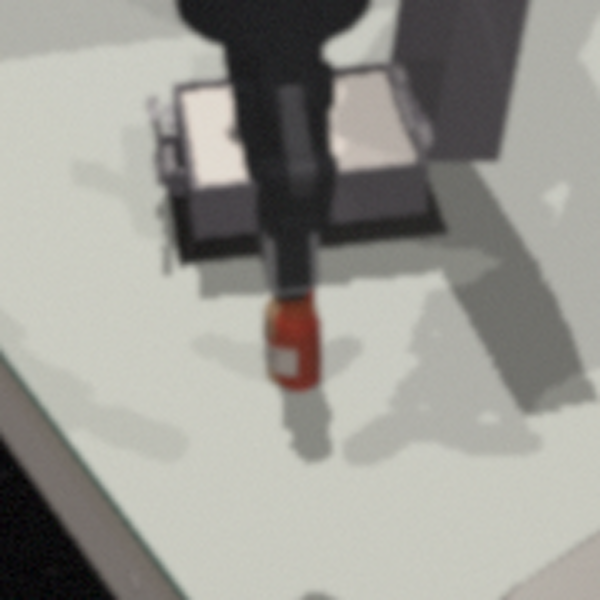

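The amber vial is see-through, with the red one still standing behind it. Its label and depth (y −0.16, foot 75 mm up) confirm the brown vial is held and upright. Next is the carry to the well.

```bash
python3 -m creep '{"linear":[[0,-0.02,-0.01],[0.002,-0.04,-0.01],[0.002,-0.04,0],[0.002,-0.04,0],[0.002,-0.04,0]],"yaw":[0,0,0,0,0]}'
python3 -c "
from h import *
to([.4685,.0924,.14],.107)"
```

```text
time: 6.6
tool_pos: [0.471, 0.0319, 0.1379]
tool_rot: [0.999, 0.049, 0.005, 0.006]
contact_force: [0.1, 0.6, -0.4]
gripper_width: 0.172
t 6.6 tcp [0.471  0.0319 0.1379] yaw 0.0988 F [ 0.1  0.6 -0.4] w 0.172 j [-0.05  0.4   1.83 -0.01  0.9   1.43]
 shift [  3.5 -60.4  -2.8] mm; turn -0.008
```

```bash
python3 -m creep '{"linear":[[0.002,-0.03,0],[0.001,-0.015,0],[0,-0.004,0],[0,0,0],[0,0,0]],"yaw":[-0.008,0,0,0,0]}'
python3 -c "
from h import *
to([.4685,.0924,.14],.107)"
```

```text
time: 7.1
tool_pos: [0.4656, 0.0864, 0.1338]
tool_rot: [0.998, 0.056, 0.002, 0.006]
contact_force: [0.9, -0.6, 0.0]
gripper_width: 0.173
t 7.1 tcp [0.4656 0.0864 0.1338] yaw 0.1123 F [ 0.9 -0.6  0. ] w 0.173 j [ 0.07  0.41  1.82 -0.01  0.9   1.53]
 shift [ 3.6 -5.6 -6.3] mm; turn 0.005
```

```bash
python3 -m creep '{"linear":[[0.003,-0.005,0],[0,0,0.015],[0,0,0.012],[0,0,0],[0,0,0]],"yaw":[0.005,0,0,0,0]}'
python3 - <<'E'
from h import *
to([.4685,.0924,.105],.107)
img,d,W=pts("side")
a=cv2.resize(img[190:320,230:390],(800,650)[:2],interpolation=cv2.INTER_CUBIC)[:600]
cv2.imwrite("pics/well.png",a[...,::-1])
for r in finder.cut_out("vial_mid","side")[:3]:
    m=np.array(r["mask"])&(d>0);P=W[m];print(r["confidence"],m.sum(),img[m].mean(0).round(),np.median(P,0).round(4),np.percentile(P,3,axis=0).round(4),np.percentile(P,97,axis=0).round(4))
E
```

```text
time: 7.6
tool_pos: [0.4699, 0.0889, 0.1062]
tool_rot: [0.999, 0.05, 0.002, 0.006]
contact_force: [-0.2, -0.1, -0.1]
gripper_width: 0.173
t 7.6 tcp [0.4699 0.0889 0.1062] yaw 0.1008 F [-0.2 -0.1 -0.1] w 0.173 j [ 0.07  0.46  1.84 -0.02  0.83  1.55]
 shift [-1.1 -3.7  1.1] mm; turn -0.006
0.65 323 [114.  97.  84.] [0.4708 0.0796 0.0782] [0.4586 0.0752 0.0357] [0.4828 0.1443 0.1044]
0.65 418 [119.  49.  46.] [ 0.4898 -0.0783  0.0323] [ 0.4797 -0.0824  0.0022] [ 0.5006 -0.0652  0.057 ]
```

View pics/well.png

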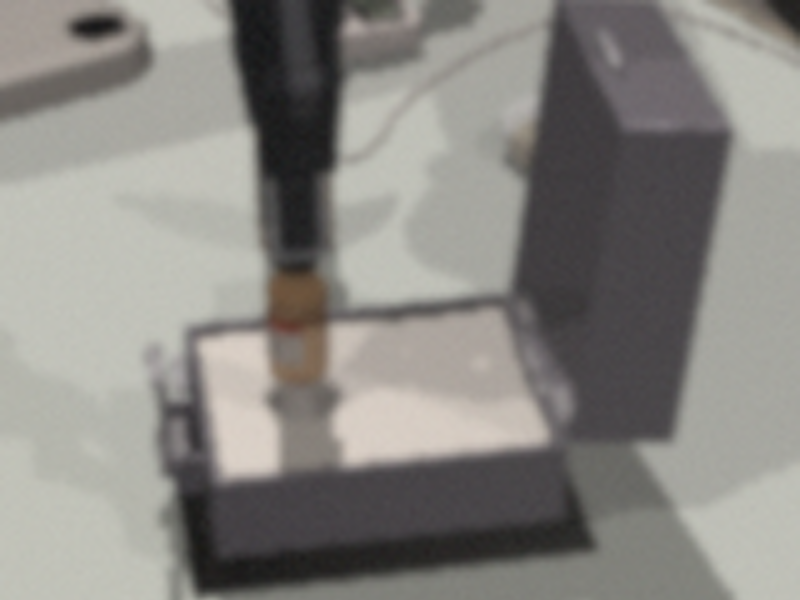

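The vial hangs upright over the insert near crop (298,330), about at the well, which lies just below it. I'll fine-tune the alignment.

```bash
python3 - <<'E'
from h import *
for cam,(u0,u1,v0,v1) in {"side":(275,308,258,280),"top":(308,338,268,295)}.items():
    g=cv2.cvtColor(cv2.imread(f"pics/{cam}0.png"),cv2.COLOR_BGR2GRAY)[v0:v1,u0:u1]
    _,b=cv2.threshold(g,0,255,cv2.THRESH_BINARY_INV+cv2.THRESH_OTSU)
    n,l,s,c=cv2.connectedComponentsWithStats(b)
    for i in range(1,n):
        if s[i,4]>15: print(cam,s[i],ray(cam,s[i,0]+s[i,2]/2-.5+u0,s[i,1]+s[i,3]/2-.5+v0,.04).round(4))
E
python3 -m creep '{"linear":[[-0.001,-0.003,0],[0,0,0.012],[0,0,0.010],[0,0,0],[0,0,0]],"yaw":[-0.006,0,0,0,0]}'
python3 -c "
from h import *
to([.468,.092,.07],.107)"
```

```text
side [  8   7  15   9 107] [0.4705 0.0924 0.04  ]
top [  7   7  14  14 128] [0.4689 0.0941 0.04  ]
time: 8.2
tool_pos: [0.4697, 0.0922, 0.0854]
tool_rot: [0.999, 0.054, 0.004, 0.006]
contact_force: [0.2, -0.8, 0.1]
gripper_width: 0.172
t 8.2 tcp [0.4697 0.0922 0.0854] yaw 0.1077 F [ 0.2 -0.8  0.1] w 0.172 j [ 0.08  0.5   1.86 -0.02  0.78  1.55]
 shift [-1.8 -0.2 15.4] mm; turn 0.001
```

```bash
python3 -m creep '{"linear":[[-0.001,0,0.005],[0,0,0.006],[0,0,0.002],[0,0,0],[0,0,0]],"yaw":[0,0,0,0,0]}'
python3 -c "
from h import *
to([.468,.092,.07],.107)"
```

```text
time: 8.7
tool_pos: [0.469, 0.092, 0.0719]
tool_rot: [0.999, 0.054, 0.005, 0.006]
contact_force: [1.0, 0.2, -0.5]
gripper_width: 0.17
t 8.7 tcp [0.469  0.092  0.0719] yaw 0.1078 F [ 1.   0.2 -0.5] w 0.17 j [ 0.08  0.52  1.87 -0.02  0.74  1.55]
 shift [-1.  -0.2  1.9] mm; turn 0.001
```

```bash
python3 -m creep '{"linear":[[0,0,0.002],[0,0,0],[0,0,0],[0,0,0],[0,0,0]],"yaw":[0,0,0,0,0]}'
python3 -m creep '{"linear":[[0,0,0],[0,0,0],[0,0,0],[0,0,-0.01],[0,0,-0.02]],"yaw":[0,0,0,0,0]}' 0.045
python3 -m creep '{"linear":[[0,0,-0.03],[0,0,-0.04],[0,0,-0.04],[0,0,0],[0,0,0]],"yaw":[0,0,0,0,0]}'
python3 - <<'E'
from h import *
to([.468,.092,.07],.107)
img,d,W=pts("side")
a=cv2.resize(img[190:320,230:390],(800,650)[:2],interpolation=cv2.INTER_CUBIC)[:600]
cv2.imwrite("pics/seat.png",a[...,::-1])
for r in finder.cut_out("vial_mid","side")[:3]:
    m=np.array(r["mask"])&(d>0);P=W[m];print(r["confidence"],m.sum(),img[m].mean(0).round(),np.median(P,0).round(4),np.percentile(P,3,axis=0).round(4),np.percentile(P,97,axis=0).round(4))
E
```

```text
time: 9.2
tool_pos: [0.4693, 0.092, 0.0701]
tool_rot: [0.999, 0.054, 0.005, 0.006]
contact_force: [-0.0, 0.4, -0.9]
gripper_width: 0.173
time: 9.7
tool_pos: [0.4678, 0.0922, 0.0998]
tool_rot: [0.999, 0.054, 0.003, 0.006]
contact_force: [0.3, 0.2, 0.5]
gripper_width: 0.528
time: 10.2
tool_pos: [0.467, 0.0936, 0.2195]
tool_rot: [0.999, 0.054, 0.005, 0.006]
contact_force: [0.5, 0.9, -0.2]
gripper_width: 0.528
t 10.2 tcp [0.467  0.0936 0.2195] yaw 0.1078 F [ 0.5  0.9 -0.2] w 0.528 j [ 0.08  0.29  1.72 -0.01  1.13  1.55]
 shift [-6.000e-01 -1.000e-01  1.495e+02] mm; turn 0.001
0.72 407 [122.  51.  48.] [ 0.4898 -0.0782  0.0324] [ 0.4798 -0.0824  0.0026] [ 0.5006 -0.0672  0.0567]
0.64 210 [96. 80. 68.] [0.4707 0.084  0.0566] [0.4614 0.0792 0.0388] [0.4798 0.095  0.0753]
0.58 6102 [112. 107. 107.] [0.5572 0.0684 0.0432] [0.4271 0.0359 0.0152] [0.6116 0.1579 0.1707]
```

View pics/seat.png

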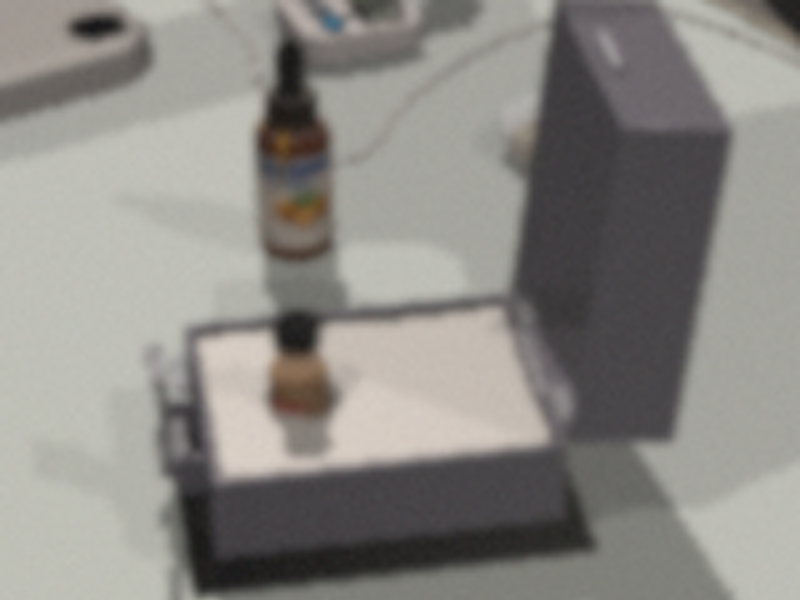

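The vial is seated: it stands upright at crop (298,365) with its top at z = 75 mm, and the red vial and dropper bottle are undisturbed. For the lid, the hinge is at about 0.567 along the carrier axis and θ ≈ 1.69. I'll shut the fingers and go over and behind the lid.

```bash
python3 -m creep '{"linear":[[0,0,-0.025],[0.02,0,-0.01],[0.035,0,0],[0.045,0,0],[0.045,0,0]],"yaw":[0,0,0,0,0]}' 0
cat >> h.py <<'E'
def car():
    s=manip.observe();p=np.array(s["tool_pos"]);M=Ro.from_quat(s["tool_rot"]).as_matrix()
    e=np.array([np.cos(.107),np.sin(.107)]);n=np.array([-e[1],e[0]])
    print("t",round(s["time"],2),"e-mm from hinge",((p[:2]@e-.567)*1e3).round(1),"lat",((p[:2]@n-.0421)*1e3).round(1),"tip z",(p[2]*1e3-25).round(1),"yaw",np.arctan2(M[1,0],M[0,0]).round(3),"toolz",M[:,2].round(3),"F",np.round(s["contact_force"],1),"w",round(s["gripper_width"],2))
E
python3 -c "
from h import *
car()"
```

```text
time: 10.8
tool_pos: [0.6074, 0.1095, 0.2502]
tool_rot: [0.999, 0.054, -0.002, 0.006]
contact_force: [0.1, 0.1, 0.4]
gripper_width: -0.003
t 10.8 e-mm from hinge 48.6 lat 1.9 tip z 225.2 yaw 0.108 toolz [-0.003 -0.012 -1.   ] F [0.1 0.1 0.4] w -0.0
```

```bash
python3 -m creep '{"linear":[[0.03,0,0],[0.02,0.001,0],[0,0,0.015],[0,0,0.03],[0,0,0.02]],"yaw":[0,0,0,0,0]}'
python3 -m creep '{"linear":[[0,0,0.006],[0,0,0],[0,0,0],[0,0,0],[0,0,0]],"yaw":[0,0,0,0,0]}'
python3 -c "
from h import *
car()"
```

```text
time: 11.3
tool_pos: [0.6631, 0.1133, 0.1761]
tool_rot: [0.999, 0.054, -0.005, 0.006]
contact_force: [-0.6, 1.2, -0.1]
gripper_width: 0.003
time: 11.8
tool_pos: [0.6611, 0.113, 0.1665]
tool_rot: [0.999, 0.054, -0.008, 0.006]
contact_force: [0.4, 1.1, 0.1]
gripper_width: 0.003
t 11.8 e-mm from hinge 102.4 lat -0.4 tip z 141.5 yaw 0.107 toolz [-0.016 -0.013 -1.   ] F [0.4 1.1 0.1] w 0.0
```

```bash
python3 -m creep '{"linear":[[-0.015,0,0],[-0.015,0,0],[-0.01,0,0],[-0.01,0,-0.005],[-0.005,0,-0.005]],"yaw":[0,0,0,0,0]}'
python3 -c "
from h import *
car()"
```

```text
time: 12.3
tool_pos: [0.6063, 0.1072, 0.1807]
tool_rot: [0.999, 0.054, -0.006, 0.006]
contact_force: [0.6, -0.9, 0.5]
gripper_width: 0.001
t 12.3 e-mm from hinge 47.3 lat -0.3 tip z 155.7 yaw 0.107 toolz [-0.011 -0.013 -1.   ] F [ 0.6 -0.9  0.5] w 0.0
```

```bash
python3 -m creep '{"linear":[[-0.008,0,-0.003],[-0.01,0,-0.003],[-0.01,0,0],[-0.008,0,0],[-0.004,0,0]],"yaw":[0,0,0,0,0]}'
python3 - <<'E'
from h import *
car()
img,d,W=pts("side")
a=cv2.resize(img[150:320,230:430],(700,595),interpolation=cv2.INTER_CUBIC)
cv2.imwrite("pics/swing.png",a[...,::-1])
E
```

```text
time: 12.8
tool_pos: [0.5642, 0.1027, 0.1893]
tool_rot: [0.999, 0.054, -0.004, 0.006]
contact_force: [-0.2, -0.4, -0.4]
gripper_width: 0.003
t 12.8 e-mm from hinge 4.9 lat -0.2 tip z 164.3 yaw 0.107 toolz [-0.008 -0.013 -1.   ] F [-0.2 -0.4 -0.4] w 0.0
```

View pics/swing.png

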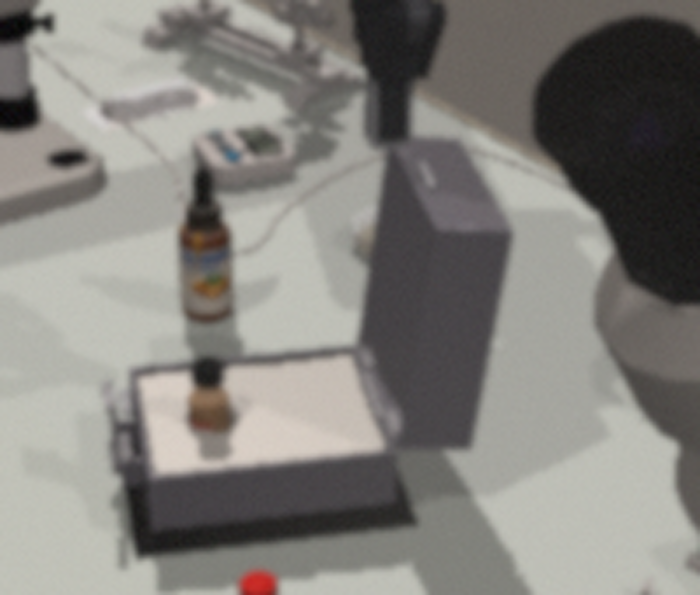

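The lid has not moved: it is still at crop (400–510,140–440). The fingertips appear at (387,140), by its top edge. I'll check the geometry.

```bash
python3 - <<'E'
from h import *
e=np.array([np.cos(.107),np.sin(.107)]);n=np.array([-e[1],e[0]])
p=np.array(manip.observe()["tool_pos"])
print("tcp px",proj("side",p),"tip px",proj("side",p-[0,0,.025]))
for cam in("side","top"):
    img,d,W=pts(cam)
    A=W[(d>0)&(W[...,2]>.12)&(W[...,2]<.24)];C=np.c_[A[:,:2]@e-.567,A[:,:2]@n-.0421,A[:,2]]
    k=(abs(C[:,0])<.15)&(abs(C[:,1])<.075);C=C[k]
    for lo in np.arange(.12,.24,.01):
        s=C[(C[:,2]>=lo)&(C[:,2]<lo+.01)]
        if len(s): print(cam,lo.round(2),len(s),(np.percentile(s[:,0],[1,10,50,90,99])*1e3).round(),(np.percentile(s[:,1],[1,50,99])*1e3).round())
E
```

```text
tcp px [339.80313643 192.88094263] tip px [339.6165153  205.59989529]
side 0.12 172 [13. 15. 28. 46. 52.] [-58. -54.  55.]
side 0.13 164 [13. 16. 29. 47. 53.] [-59. -54.  54.]
side 0.14 152 [15. 17. 29. 49. 54.] [-57. -55.  55.]
side 0.15 143 [16. 18. 32. 51. 55.] [-58. -55.  52.]
side 0.16 428 [18. 27. 44. 55. 57.] [-57. -22.  53.]
side 0.17 241 [18. 19. 26. 36. 42.] [-57.  -9.  47.]
side 0.19 30 [-5. -4.  6. 14. 15.] [-11.  -8.  -1.]
side 0.2 74 [-6. -5.  2. 12. 16.] [-17. -12.   3.]
side 0.21 71 [-6. -5.  2. 12. 16.] [-17. -13.   3.]
side 0.22 75 [-6. -5.  3. 12. 15.] [-17. -12.   5.]
side 0.23 36 [-8. -7. -3.  9. 11.] [-29. -14.  25.]
top 0.12 5 [ 9.  9. 11. 13. 14.] [-54. -52.  55.]
top 0.13 7 [10. 10. 11. 12. 13.] [-54.  52.  54.]
top 0.14 2 [12. 12. 12. 12. 12.] [-52.  -0.  52.]
```

```bash
python3 - <<'E'
from h import *
print(manip.finger_overhang,[a for a in dir(manip) if a[0]!="_"])
e=np.array([np.cos(.107),np.sin(.107)]);n=np.array([-e[1],e[0]])
img,d,W=pts("side")
C=np.dstack([W[...,:2]@e-.567,W[...,:2]@n-.0421,W[...,2]])
for v in range(178,212,2): print(v,[tuple((C[v,u]*1e3).round().astype(int)) for u in (334,338,342,346)])
E
```

```text
0.025 ['IKError', 'finger_overhang', 'observe']
178 [(np.int64(95), np.int64(492), np.int64(-1)), (np.int64(-1), np.int64(-10), np.int64(222)), (np.int64(5), np.int64(-13), np.int64(223)), (np.int64(11), np.int64(-17), np.int64(224))]
180 [(np.int64(92), np.int64(476), np.int64(0)), (np.int64(-1), np.int64(-8), np.int64(218)), (np.int64(5), np.int64(-13), np.int64(219)), (np.int64(12), np.int64(-14), np.int64(219))]
182 [(np.int64(91), np.int64(471), np.int64(-4)), (np.int64(0), np.int64(-8), np.int64(214)), (np.int64(5), np.int64(-13), np.int64(216)), (np.int64(12), np.int64(-13), np.int64(215))]
184 [(np.int64(87), np.int64(452), np.int64(-1)), (np.int64(-1), np.int64(-12), np.int64(212)), (np.int64(5), np.int64(-16), np.int64(213)), (np.int64(12), np.int64(-14), np.int64(212))]
186 [(np.int64(84), np.int64(438), np.int64(0)), (np.int64(-1), np.int64(-9), np.int64(207)), (np.int64(6), np.int64(-10), np.int64(207)), (np.int64(12), np.int64(-15), np.int64(208))]
188 [(np.int64(83), np.int64(431), np.int64(-3)), (np.int64(0), np.int64(-7), np.int64(202)), (np.int64(5), np.int64(-15), 
[... 1392 characters left out ...]
.int64(-3)), (np.int64(73), np.int64(331), np.int64(-1)), (np.int64(21), np.int64(53), np.int64(140)), (np.int64(29), np.int64(53), np.int64(139))]
206 [(np.int64(60), np.int64(321), np.int64(0)), (np.int64(70), np.int64(321), np.int64(-1)), (np.int64(21), np.int64(53), np.int64(135)), (np.int64(28), np.int64(50), np.int64(137))]
208 [(np.int64(58), np.int64(309), np.int64(0)), (np.int64(13), np.int64(53), np.int64(132)), (np.int64(21), np.int64(53), np.int64(132)), (np.int64(28), np.int64(50), np.int64(132))]
210 [(np.int64(51), np.int64(276), np.int64(12)), (np.int64(13), np.int64(51), np.int64(129)), (np.int64(21), np.int64(53), np.int64(127)), (np.int64(29), np.int64(53), np.int64(127))]
```

The calibration of the tip is off. When shut, the real fingertips are about 4 mm above the TCP, not 25 mm ahead, so they passed over the lid without touching it. I'll use tip = TCP + 4 mm and redo the approach.

```bash
sed -i 's/p\[2\]\*1e3-25/p[2]*1e3+4/' h.py
python3 -m creep '{"linear":[[0.02,0,0],[0.035,0,0],[0.03,0,0],[0.005,0,0],[0,0,0]],"yaw":[0,0,0,0,0]}'
python3 -m creep '{"linear":[[0,0,0.01],[0,0,0.02],[0,0,0.018],[0,0,0],[0,0,0]],"yaw":[0,0,0,0,0]}'
python3 -c "
from h import *
car()"
```

```text
time: 13.5
tool_pos: [0.6587, 0.1128, 0.1873]
tool_rot: [0.999, 0.054, -0.004, 0.006]
contact_force: [-1.1, 1.0, 0.1]
gripper_width: -0.005
time: 14.0
tool_pos: [0.6544, 0.1119, 0.1363]
tool_rot: [0.999, 0.054, -0.006, 0.006]
contact_force: [-0.4, -0.6, -0.2]
gripper_width: 0.001
t 14.0 e-mm from hinge 95.6 lat -0.7 tip z 140.3 yaw 0.107 toolz [-0.011 -0.013 -1.   ] F [-0.4 -0.6 -0.2] w 0.0
```

```bash
python3 -m creep '{"linear":[[-0.013,0,0],[-0.013,0,0],[-0.008,0,-0.003],[-0.008,0,-0.005],[-0.004,0,-0.005]],"yaw":[0,0,0,0,0]}'
python3 - <<'E'
from h import *
car()
cat="""
def lidang():
"""
img,d,W=pts("side")
e=np.array([np.cos(.107),np.sin(.107)]);n=np.array([-e[1],e[0]])
C=np.dstack([W[...,:2]@e-.567,W[...,:2]@n-.0421,W[...,2]])
k=(d>0)&(abs(C[...,1]+.055)<.006)&(C[...,2]>.06)&(abs(C[...,0])<.2)
A=C[k];print(len(A))
r=cv2.minAreaRect((A[:,[0,2]]*1000).astype(np.float32));print(r)
E
```

```text
time: 14.5
tool_pos: [0.6075, 0.107, 0.1534]
tool_rot: [0.999, 0.054, -0.004, 0.006]
contact_force: [0.7, -0.9, -0.3]
gripper_width: 0.002
t 14.5 e-mm from hinge 48.4 lat -0.6 tip z 157.4 yaw 0.108 toolz [-0.008 -0.012 -1.   ] F [ 0.7 -0.9 -0.3] w 0.0
1521
((29.154090881347656, 281.8218078613281), (67.4702377319336, 443.5049133300781), 0.16375048458576202)
```

```bash
cat >> h.py <<'E'
def lid():
    img,d,W=pts("side")
    e=np.array([np.cos(.107),np.sin(.107)]);n=np.array([-e[1],e[0]])
    C=np.dstack([W[...,:2]@e-.567,W[...,:2]@n-.0421,W[...,2]])
    A=C[(d>0)&(abs(C[...,1]+.055)<.005)&(C[...,2]>.047)&(C[...,2]<.19)&(C[...,0]>-.16)&(C[...,0]<.08)]
    r=cv2.minAreaRect((A[:,[0,2]]*1000).astype(np.float32));print("lid side",len(A),np.round(r[0]),np.round(r[1]),round(r[2],1))
E
python3 -c "
from h import *
lid()"
python3 -m creep '{"linear":[[-0.006,0,-0.002],[-0.006,0,-0.003],[-0.006,0,0],[-0.006,0,0],[-0.004,0,0]],"yaw":[0,0,0,0,0]}'
python3 -c "
from h import *
car();lid()"
```

```text
lid side 1411 [ 18. 111.] [ 40. 129.] 2.8
time: 15.1
tool_pos: [0.5795, 0.104, 0.1597]
tool_rot: [0.999, 0.054, -0.003, 0.006]
contact_force: [0.8, -0.8, 1.1]
gripper_width: -0.001
t 15.1 e-mm from hinge 20.3 lat -0.6 tip z 163.7 yaw 0.107 toolz [-0.005 -0.012 -1.   ] F [ 0.8 -0.8  1.1] w -0.0
lid side 1435 [  3. 112.] [ 40. 133.] 15.8
```

```bash
python3 -m creep '{"linear":[[-0.008,0,0],[-0.01,0,0],[-0.01,0,0],[-0.01,0,0.002],[-0.008,0,0.002]],"yaw":[0,0,0,0,0]}'
python3 -c "
from h import *
car();lid()"
```

```text
time: 15.65
tool_pos: [0.5294, 0.0986, 0.1555]
tool_rot: [0.999, 0.054, -0.003, 0.006]
contact_force: [0.7, -0.4, 0.1]
gripper_width: -0.001
t 15.65 e-mm from hinge -30.1 lat -0.6 tip z 159.5 yaw 0.107 toolz [-0.006 -0.012 -1.   ] F [ 0.7 -0.4  0.1] w -0.0
lid side 1481 [-24. 107.] [ 41. 132.] 38.9
```

```bash
python3 -m creep '{"linear":[[-0.008,0,0.003],[-0.008,0,0.004],[-0.007,0,0.005],[-0.006,0,0.005],[-0.004,0,0.004]],"yaw":[0,0,0,0,0]}'
python3 -c "
from h import *
car();lid()"
```

```text
time: 16.2
tool_pos: [0.4923, 0.0944, 0.1329]
tool_rot: [0.999, 0.054, -0.004, 0.006]
contact_force: [0.2, -0.4, 0.9]
gripper_width: -0.0
t 16.2 e-mm from hinge -67.4 lat -0.9 tip z 136.9 yaw 0.108 toolz [-0.007 -0.012 -1.   ] F [ 0.2 -0.4  0.9] w -0.0
lid side 1488 [-44.  94.] [ 43. 132.] 59.2
```

```bash
python3 -m creep '{"linear":[[-0.006,0,0.004],[-0.006,0,0.005],[-0.005,0,0.005],[-0.004,0,0.005],[-0.002,0,0.002]],"yaw":[0,0,0,0,0]}'
python3 -c "
from h import *
car();lid()"
```

```text
time: 16.75
tool_pos: [0.467, 0.0914, 0.1096]
tool_rot: [0.999, 0.054, -0.004, 0.006]
contact_force: [0.2, 0.7, 0.3]
gripper_width: 0.004
t 16.75 e-mm from hinge -93.0 lat -1.1 tip z 113.6 yaw 0.107 toolz [-0.008 -0.012 -1.   ] F [0.2 0.7 0.3] w 0.0
lid side 1491 [-49. 118.] [125. 133.] 78.6
```

```bash
python3 -m creep '{"linear":[[0,0,-0.006],[-0.008,-0.001,0],[-0.008,0,0],[-0.004,0,0],[0,0,0]],"yaw":[0,0,0,0,0]}'
python3 - <<'E'
from h import *
car();lid()
img,d,W=pts("side")
a=cv2.resize(img[190:320,230:390],(700,569),interpolation=cv2.INTER_CUBIC)
cv2.imwrite("pics/press.png",a[...,::-1])
E
```

```text
time: 17.3
tool_pos: [0.4452, 0.0902, 0.1166]
tool_rot: [0.999, 0.054, -0.004, 0.006]
contact_force: [0.0, 0.6, -0.3]
gripper_width: 0.001
t 17.3 e-mm from hinge -114.7 lat 0.1 tip z 120.6 yaw 0.108 toolz [-0.007 -0.012 -1.   ] F [ 0.   0.6 -0.3] w 0.0
lid side 1473 [-56.  80.] [ 42. 131.] 75.5
```

View pics/press.png

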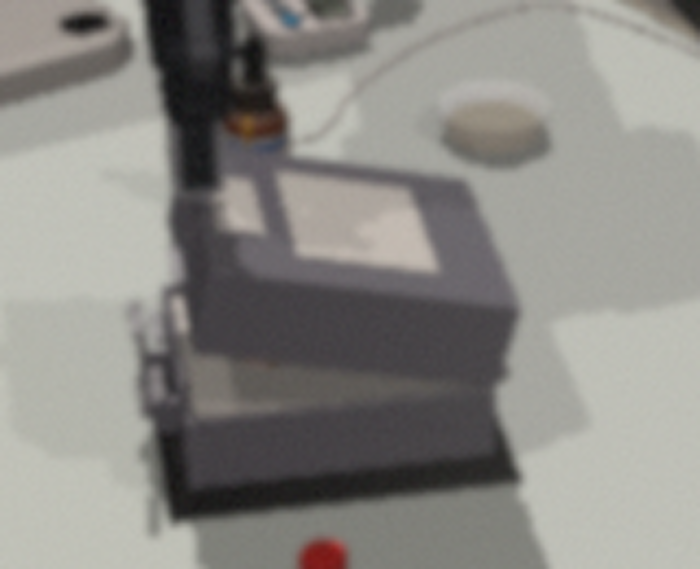

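The lid rests about 15° open. The thumb pad is at crop (242,205) and the fingers at (200,185), slightly forward of it because the lid is still tilted. I'll shift back toward the hinge and lower.

```bash
python3 -m creep '{"linear":[[0.006,0,0],[0.003,0,0.003],[0,0,0.004],[-0.001,0,0.004],[-0.001,0,0.003]],"yaw":[0,0,0,0,0]}'
python3 -c "
from h import *
car();lid()"
```

```text
time: 17.9
tool_pos: [0.4548, 0.091, 0.1015]
tool_rot: [0.999, 0.054, -0.003, 0.006]
contact_force: [0.3, 0.0, -0.4]
gripper_width: -0.004
t 17.9 e-mm from hinge -105.0 lat -0.2 tip z 105.5 yaw 0.107 toolz [-0.006 -0.012 -1.   ] F [ 0.3  0.  -0.4] w -0.0
lid side 1530 [-56. 118.] [132. 135.] 83.4
```

```bash
python3 -m creep '{"linear":[[-0.003,0,0.002],[-0.002,0,0.002],[-0.001,0,0.002],[0,0,0.001],[0,0,0.001]],"yaw":[0,0,0,0,0]}'
python3 -c "
from h import *
car();lid()"
```

```text
time: 18.45
tool_pos: [0.4473, 0.0901, 0.0924]
tool_rot: [0.999, 0.054, -0.004, 0.006]
contact_force: [0.1, 0.2, -0.1]
gripper_width: 0.003
t 18.45 e-mm from hinge -112.7 lat -0.3 tip z 96.4 yaw 0.107 toolz [-0.007 -0.012 -1.   ] F [ 0.1  0.2 -0.1] w 0.0
lid side 1532 [-60. 118.] [141. 131.] 88.5
```

```bash
for i in 1; do python3 -m creep '{"linear":[[-0.001,0,0.0005],[0,0,0.0005],[0,0,0.0005],[0,0,0.0005],[0,0,0.0005]],"yaw":[0,0,0,0,0]}'; done; python3 -m creep '{"linear":[[0,0,0.0005],[0,0,0.0005],[0,0,0.0005],[0,0,0],[0,0,0]],"yaw":[0,0,0,0,0]}'
```

```text
time: 19.0
tool_pos: [0.4465, 0.09, 0.0898]
tool_rot: [0.999, 0.054, -0.004, 0.006]
contact_force: [-0.1, 0.7, -0.0]
gripper_width: 0.004
time: 19.5
tool_pos: [0.4465, 0.0899, 0.0881]
tool_rot: [0.999, 0.054, -0.004, 0.006]
contact_force: [0.1, 0.3, 0.0]
gripper_width: 0.001
```

```bash
python3 -m creep '{"linear":[[0,0,0.0005],[0,0,0.0005],[0,0,0.0005],[0,0,0],[0,0,0]],"yaw":[0,0,0,0,0]}'; python3 -m creep '{"linear":[[0,0,0.0005],[0,0,0.0005],[0,0,0],[0,0,0],[0,0,0]],"yaw":[0,0,0,0,0]}'
```

```text
time: 20.0
tool_pos: [0.4464, 0.0899, 0.0866]
tool_rot: [0.999, 0.054, -0.004, 0.006]
contact_force: [0.3, 0.3, 2.2]
gripper_width: 0.002
time: 20.5
tool_pos: [0.4464, 0.0899, 0.0856]
tool_rot: [0.999, 0.054, -0.004, 0.006]
contact_force: [-0.2, 0.2, 3.8]
gripper_width: -0.002
```

```bash
python3 -m creep '{"linear":[[0,0,0.0005],[0,0,0.0005],[0,0,0],[0,0,0],[0,0,0]],"yaw":[0,0,0,0,0]}'; python3 -c "
from h import *
car();lid()"
```

```text
time: 21.0
tool_pos: [0.4464, 0.0899, 0.0847]
tool_rot: [0.999, 0.054, -0.003, 0.006]
contact_force: [-1.4, 0.8, 4.7]
gripper_width: -0.001
t 21.0 e-mm from hinge -113.6 lat -0.4 tip z 88.7 yaw 0.107 toolz [-0.006 -0.012 -1.   ] F [-1.4  0.8  4.7] w -0.0
lid side 1480 [-61. 116.] [142. 131.] 88.5
```

Contact is made, with force rising about 1–1.5 N per mm. I'll continue in 1 mm steps.

```bash
python3 -m creep '{"linear":[[0,0,0.0005],[0,0,0.0005],[0,0,0.0005],[0,0,0],[0,0,0]],"yaw":[0,0,0,0,0]}'|grep -E "pos|force"; python3 -m creep '{"linear":[[0,0,0.0005],[0,0,0.0005],[0,0,0],[0,0,0],[0,0,0]],"yaw":[0,0,0,0,0]}'|grep -E "pos|force"
```

```text
tool_pos: [0.4463, 0.0899, 0.0834]
contact_force: [-2.1, -1.3, 5.8]
tool_pos: [0.4463, 0.0899, 0.0828]
contact_force: [-2.9, -1.1, 7.7]
```

```bash
python3 -m creep '{"linear":[[0,0,0.0005],[0,0,0.0005],[0,0,0],[0,0,0],[0,0,0]],"yaw":[0,0,0,0,0]}'|grep -E "pos|force"
```

```text
tool_pos: [0.4463, 0.0899, 0.0823]
contact_force: [-1.2, -0.0, 7.1]
```

```bash
python3 -m creep '{"linear":[[0,0,0.0005],[0,0,0.0005],[0,0,0.0005],[0,0,0],[0,0,0]],"yaw":[0,0,0,0,0]}'|grep -E "pos|force"; python3 -m creep '{"linear":[[0,0,0.0005],[0,0,0.0005],[0,0,0],[0,0,0],[0,0,0]],"yaw":[0,0,0,0,0]}'|grep -E "pos|force"
```

```text
tool_pos: [0.4462, 0.0899, 0.0814]
contact_force: [-2.6, -0.5, 8.8]
tool_pos: [0.4462, 0.0899, 0.0812]
contact_force: [-1.5, 0.2, 10.4]
```

```bash
python3 -m creep '{"linear":[[0,0,0.0005],[0,0,0.0005],[0,0,0.0005],[0,0,0],[0,0,0]],"yaw":[0,0,0,0,0]}'|grep -E "pos|force"; python3 -c "
from h import *
car();lid()"
```

```text
tool_pos: [0.4462, 0.0899, 0.0805]
contact_force: [-2.8, 0.2, 10.2]
t 24.05 e-mm from hinge -113.7 lat -0.4 tip z 84.5 yaw 0.108 toolz [-0.004 -0.012 -1.   ] F [-2.8  0.2 10.2] w -0.0
lid side 1365 [-62. 115.] [137. 131.] 89.8
```

```bash
python3 -m creep '{"linear":[[0,0,0.0008],[0,0,0.0008],[0,0,0],[0,0,0],[0,0,0]],"yaw":[0,0,0,0,0]}'|grep -E "pos|force"; python3 -m creep '{"linear":[[0,0,0.0008],[0,0,0.0008],[0,0,0],[0,0,0],[0,0,0]],"yaw":[0,0,0,0,0]}'|grep -E "pos|force"
```

```text
tool_pos: [0.4461, 0.0899, 0.0799]
contact_force: [-2.0, -0.0, 10.6]
tool_pos: [0.4461, 0.0899, 0.0794]
contact_force: [-1.7, 0.3, 10.6]
```

```bash
python3 -m creep '{"linear":[[0,0,0.0008],[0,0,0.0008],[0,0,0],[0,0,0],[0,0,0]],"yaw":[0,0,0,0,0]}'|grep -E "pos|force"
```

```text
tool_pos: [0.4453, 0.0898, 0.0782]
contact_force: [-1.8, 0.6, 5.1]
```

The force dropped from 10.6 to 5.1 N, so the catch has clicked. I'll retract and check.

```bash
python3 -m creep '{"linear":[[0,0,-0.003],[0,0,-0.01],[0,0,-0.03],[0,0,-0.04],[0,0,-0.04]],"yaw":[0,0,0,0,0]}'
python3 -m creep '{"linear":[[0,0,-0.02],[0,0,0],[0,0,0],[0,0,0],[0,0,0]],"yaw":[0,0,0,0,0]}' >/dev/null
python3 - <<'E'
from h import *
car();lid()
img,d,W=pts("side")
e=np.array([np.cos(.107),np.sin(.107)]);n=np.array([-e[1],e[0]])
C=np.dstack([W[...,:2]@e-.567,W[...,:2]@n-.0421,W[...,2]])
k=(d>0)&(abs(C[...,1])<.045)&(C[...,0]>-.125)&(C[...,0]<-.005)&(C[...,2]>.07)&(C[...,2]<.12)
A=C[k];p=np.polyfit(A[:,0],A[:,2],1);print("lid face slope",p, "angle",-p[0], "front z",np.polyval(p,-.125),"back",np.polyval(p,-.005))
for q in("dropper_mid","petri"):
    for c in("side",):
        for r in finder.spot_in(q,c)[:1]: print(q,np.round(r["at"],3))
a=cv2.resize(img[170:350,230:430],(660,594),interpolation=cv2.INTER_CUBIC);cv2.imwrite("pics/end.png",a[...,::-1])
E
```

```text
time: 26.1
tool_pos: [0.4433, 0.0911, 0.2028]
tool_rot: [0.999, 0.054, -0.006, 0.006]
contact_force: [0.7, 0.7, -1.3]
gripper_width: -0.003
t 26.6 e-mm from hinge -114.9 lat 1.4 tip z 233.4 yaw 0.108 toolz [-0.003 -0.012 -1.   ] F [-0.8  0.3  1. ] w -0.0
lid side 1330 [-64.  67.] [ 39. 130.] 90.0
lid face slope [-0.00408386  0.0834504 ] angle 0.004083860086570271 front z 0.08396088058212527 back 0.08347081737173684
dropper_mid [0.47  0.264 0.053]
petri [0.595 0.342 0.014]
```

View pics/end.png

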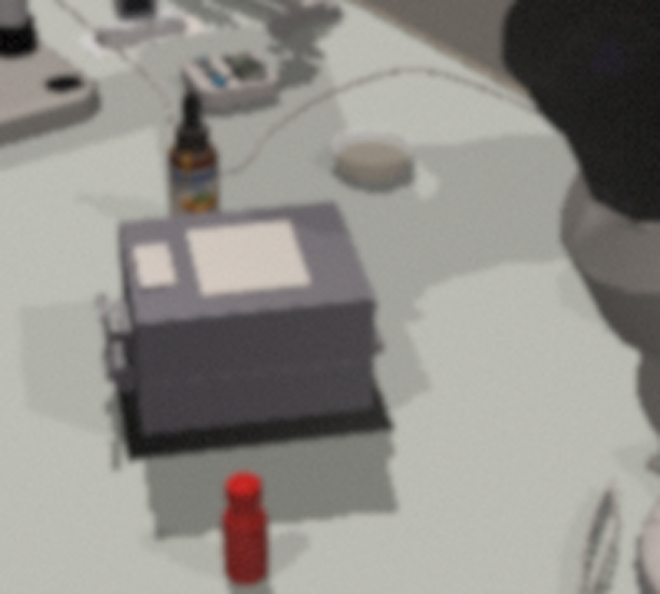

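The lid is flat and shut at crop (120–375, 205–310), and the red vial, dropper bottle and petri dish are where they were. I'll hand in the job.

```bash
python3 -c "
from h import *
job.close_job()"
```

```text
the job is handed in; nothing more can be done
```

The brown vial is standing in the well, and the lid is clicked shut and stayed down after I withdrew the arm. I handed the job in at about 27 s.

- **Vial:** it was seated upright before the lid closed, with its top at z = 75 mm, as expected for a seated vial.
- **Lid:** I pressed on the thumb pad. The highest force I read was about 10.6 N before the click, then it dropped to 5.1 N. Force was only read at the end of each 0.5 s step, so short peaks in between were not seen.
- **Final check:** the lid angle measured 0.004 rad with its top at 84 mm, and the gripper was well clear.
- **Other items:** the dropper bottle, petri dish and red vial look unmoved. The network's petri and dropper readings differ from the first ones by up to about 2 cm and 7 mm. The petri reading is the larger, probably because the open lid partly hid the dish in the first picture. I made no contact near either.

**Disagreements with the given data:**
- The shut fingertips sat about 4 mm behind the TCP, not 25 mm ahead as stated. The first lid push therefore passed over the lid without touching it, and I repeated it with the measured value.
- The grip opening on the vial read 14.5 mm, less than the diameter of either the body or the cap. The hold was sound.

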